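# Hold the sprung cover of a sample chamber open at 50 degrees

### The job

Unlock the sample chamber by drawing its sliding bolt fully out while the cover is still shut, then raise the sprung cover and hold it still at 50 degrees open, so that a colleague can change the slide inside. The cover falls shut if let go, so finish while still holding it at that angle. Do not knock over or push away the other things on the table.

Things in the scene. Friction and masses are not known exactly. Their poses are not given: they have to be found in the camera images.
- chamber: Grey sample chamber fixed to the table: box 180 (x) x 220 (y) x 90 mm high under a cover 8 mm thick. Origin: centre of its underside; z up, x from front (handle, robot's side) to hinge, y to its left, to the bolt. Place and yaw vary. Bolt pedestal on its left: x -72 to -28, y 142 to 202, top z 99 mm. A tab on the cover's left edge (28 mm wide, at x -50, to y 135 mm) lies under the bolt.
- cover (a joint): Opening angle of the cover, rad: 0 shut and level, grows as the front edge rises, stop at 1.75; 50 degrees is 0.873. Hinge line along the chamber's y at the far (+x) top rim. Weighs about 0.4 kg (0.28 to 0.52) and a spring pulls it shut too: at 50 degrees about 4 N at the bar, square to the plate, holds it. Falls shut when released; locked shut while the bolt is in.
- hinge_mid (a point): Middle of the hinge line, chamber frame (90, 0, 94) mm. Does not move with the cover.
- handle_mid (a point): Middle of the cover's handle, a round steel bar 10 mm thick, 110 mm long, parallel to the hinge, in the cover's plane, 225 mm from the hinge line, 45 mm ahead of the cover's front edge, joined to it by a rod at each end; free all round between. 94 mm above the table when shut. Point on the bar's axis; moves with the cover.
- bolt (a joint): How far the bolt is drawn, in m: starts at 0 to 0.006, fully out at the stop 0.034. It slides level to the chamber's +y (away from the box), takes about 2 N, and stays where it is left. Its nose is clear of the cover's tab from about 0.018.
- bolt_knob (a point): Centre of the top of the bolt's knob, an upright round steel post 12 mm thick, 40 mm high above the bolt's flat top (109 mm above the table), its top 148.5 mm above the table, at chamber x -50, y 172 mm plus the bolt's travel. Moves with the bolt. The bolt is a flat steel bar 20 (x) x 82 (y) x 10 mm.
- dropper_bottle: Bystander: amber dropper bottle, 32 mm wide, 75 mm high, standing to the right of the chamber. Origin: centre of its underside.
- slide_case: Bystander: white slide case 80 x 34 x 24 mm lying left of the chamber, behind the bolt. Origin: centre of its underside.
- objective_can: Bystander: black round lens can, 38 mm wide, 42 mm high, in front of the chamber, to the left. Origin: centre of its underside.
- filter_ring: Bystander: flat aluminium filter ring, 48 mm wide, 9 mm high, in front of the chamber, to the right. Origin: centre of its underside.
- wash_bottle: Bystander: white wash bottle with a nozzle, 64 mm wide, 185 mm high. Origin: centre of its underside.
- tip_rack: Bystander: grey pipette-tip box 80 x 120 x 54 mm. Origin: centre of its underside.
- air_blower: Bystander: black rubber hand blower with a nozzle upwards, 60 mm wide, 120 mm high. Origin: centre of its underside.

How it is judged:
By the outcome, as a careful person would: the job done as asked, in the order asked, and still so for the second after the job is handed in, while the arm keeps its last pose, push and grip.
It also fails if it takes over 48 s, if anything falls off the work surface, if the arm or the gripper's body presses on something with over 40 N, if the wrist force passes 120 N, or if a joint passes its speed limit or range.

### The arm

A 6-joint arm with a two-finger parallel gripper is mounted at the origin on the work surface. World frame = base frame: x ahead of the robot, y to its left, z up, the work surface at z = 0. Lengths are in m, angles in degrees, forces in N, time in s.
With the tool pointing down it reaches from about 0.4 to 0.825 m from the base axis. Payload 7 kg.
Tool frame: the origin (TCP) lies at the very end of the fingers, on their centre line; the grasp point (between the pads) lies 19 mm behind it; z points along the fingers, y is the direction in which the jaws open and shut (so a half turn about z gives the same grasp; the last joint's range is limited). The gripper opens to 88 mm and grips with 3 to 60 N. Pads are 19 mm wide; open, the fingers measure 130 mm over their backs; the gripper's body (78 mm by 193 mm) begins 47 mm behind the grasp point.
Start: joints at [-58.493, 20.546, 0.682, 0, -70.136, -16.507], TCP at [0.175, -0.652, 0.227] pointing down, gripper open.
Joint ranges: [-176.03, 176.03], [-82.01, 121.73], [-58.28, 71.71], [-173.87, 95.51], [-174.79, -0.11], [-173.66, 173.66]. Speed limits (degrees/s): [136.94, 136.94, 172.46, 180, 180, 180].

### API

Orientations are given as [roll, pitch, yaw] about the fixed x, y, z axes, in that order (R = Rz(yaw) Ry(pitch) Rx(roll)).
In Python, from plant import telemetry, optics, ctrl gives the robot as it stands.
- The arm moves only by the tool servo_tool, never from a script. Its argument "rows" is a list of rows, each a list of 3 entries, a list of its own where there are three numbers: the shift along the tool's x, y, z in m, then the turn, a rotation vector about the tool's x, y, z in units of 6 degrees (1.0 is 6 degrees), then the closure, from 0 (fully open) to 1 (shut). A call has 1 to 20 rows; each row shifts and turns the commanded pose from where the row before left it, along the tool's axes as they then stand; what a row does not reach is not made up. A row lasts 1/12 s, in which the tool goes at most 41.7 mm and 7.16 degrees, less where a joint would pass 70% of its speed; a pose out of reach is approached as far as the arm can. A call is refused whole if a number of a shift passes 0.0417 or a number of a turn 1, either way. A call with a gripper value outside its range is refused whole. The fingers move at their own pace and stop on an object; the grip force is fixed at half the most. Time passes only in rows, so rows that do not move let the fingers close. It gives the time, the measured TCP pose, the force and the opening at its end, in the units of the state.
- telemetry.get_obs(): the state, without advancing time (a new reading comes with each control period).
- optics.snapshot(name): name is "scene" or "top" or "wrist"; returns the picture (420x560x3 uint8, red, green, blue); there is no depth.
- optics.camera_info(name): a dict with "mtx" (3x3 intrinsics, pixels), "rvec" (rotation vector, rad) and "tvec" (3), from world to camera coordinates, as OpenCV has them. Camera axes: x right, y down, z forward; pixel columns grow to the right and rows downward; lengths in m; the calibration is good to about 2 mm. The wrist camera is an equidistant fisheye: a pixel r from the principal point sees the ray r / f radians off the axis. A picture is of the moment at which its call begins: read the wrist's pose just before it. camera_info takes no time and is no camera call; for the wrist camera it gives the pose at the moment of the call.
- ctrl.close_job(): hands the job in, once; it reports no verdict.
The state is a dict: "clock": time; "joint_pos": joint angles; "qvel": joint speeds; "tau": joint torques, N m; "tool_pos": TCP position; "orientation": TCP orientation; "force": force on the tool from outside, world axes, zero at the start; "moment": the same for the moment, N m; "opening": finger opening in m.
Only numpy, scipy, OpenCV 4.12 (cv2) and the standard library are available. Lean on these libraries where they do the work, as an engineer would, in place of code of your own. Each camera call takes 0.05 s, during which the arm holds its last target.

## Working session

There is one attempt and no reset: what is moved stays moved. The work goes in short steps, Python scripts to look and compute and a tool call to move; the robot and the scene stay as the last step left them, time stands still between calls to the robot, and variables do not carry over. Pictures are saved under pics/ and viewed, and the job is handed in when it is done.

Besides the shell and the picture viewer there is one more tool, called after "Emit:" by a JSON object that holds its "api" and its "payload", one argument or row to a line. servo_tool: Moves the arm, as the interface text tells. Its arguments: {"type":"object","properties":{"rows":{"type":"array"}},"required":["rows"]}

```bash
ls; mkdir -p pics; python3 - <<'E'
from plant import telemetry, optics, ctrl
import cv2
print(telemetry.get_obs())
for n in ["scene","top"]:
    im=optics.snapshot(n); cv2.imwrite(f"pics/{n}0.png",im[:,:,::-1]); print(n,optics.camera_info(n))
E
```

```text
pics
{'clock': 0.0, 'joint_pos': array([-5.84929791e+01,  2.05886405e+01,  6.34978244e-01, -2.04504871e-02,
       -7.01368726e+01, -1.65079243e+01]), 'qvel': array([ 0.0070532 ,  0.02617722,  0.02858599, -0.07414182, -0.06514209,
       -0.07291316]), 'tau': array([ 1.08209399e-03, -5.82713950e+01,  2.93052542e+01,  6.99670315e+00,
        6.77254808e-03, -2.28512208e-04]), 'tool_pos': array([ 0.17455419, -0.65153433,  0.22566235]), 'orientation': array([ 1.79907734e+02, -7.29515024e-03, -1.65007861e+02]), 'force': array([0.01210576, 0.23175297, 0.3464187 ]), 'moment': array([-0.01536704,  0.00825912,  0.04091314]), 'opening': 0.08773727644979705}
scene {'mtx': array([[431.46463895,   0.        , 281.34195327],
       [  0.        , 431.46463895, 212.85677654],
       [  0.        ,   0.        ,   1.        ]]), 'rvec': array([ 1.85988074,  1.76358408, -0.62885917]), 'tvec': array([-0.03575727, -0.34436971,  1.58715828])}
top {'mtx': array([[530.0226534 ,   0.        , 277.71114665],
       [  0.        , 530.0226534 , 203.54067103],
       [  0.        ,   0.        ,   1.        ]]), 'rvec': array([ 2.08128517, -2.12512411,  0.23452549]), 'tvec': array([0.02742362, 0.59761891, 1.30113047])}
```

View pics/scene0.png

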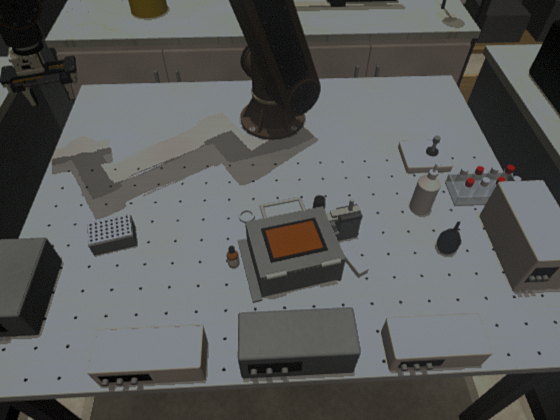

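View pics/top0.png

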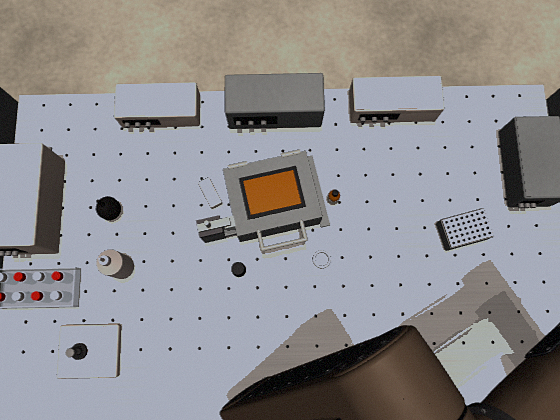

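The scene view shows the chamber at about (295,250), with the handle towards the robot and the bolt on its left. In the top view the chamber is at about (275,200), the handle at (283,238) and the bolt at (213,228). Next I'll crop both views and enlarge them.

```bash
python3 - <<'E'
import cv2
im=cv2.imread("pics/top0.png")[140:290,180:360]; cv2.imwrite("pics/topc.png",cv2.resize(cv2.convertScaleAbs(im,alpha=1.3),None,fx=4,fy=4,interpolation=cv2.INTER_CUBIC))
im=cv2.imread("pics/scene0.png")[180:310,220:380]; cv2.imwrite("pics/scenec.png",cv2.resize(cv2.convertScaleAbs(im,alpha=1.5),None,fx=4.5,fy=4.5,interpolation=cv2.INTER_CUBIC))
E
```

```text
(no output)
```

View pics/topc.png

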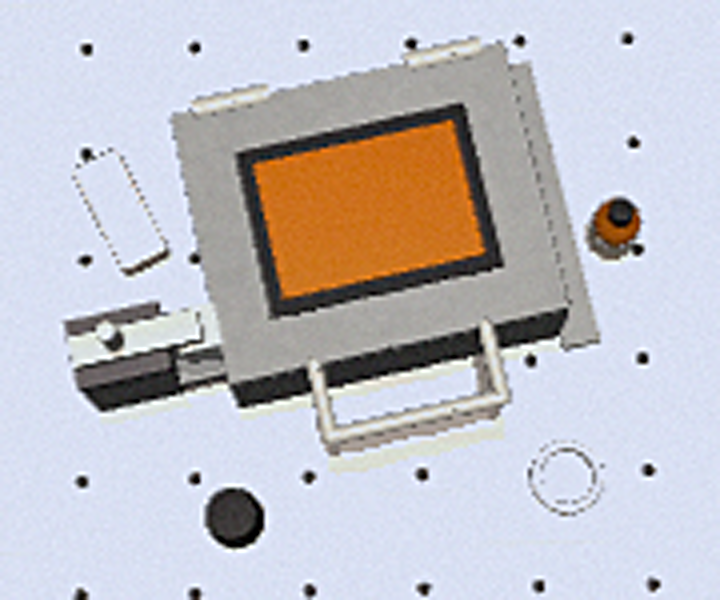

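View pics/scenec.png

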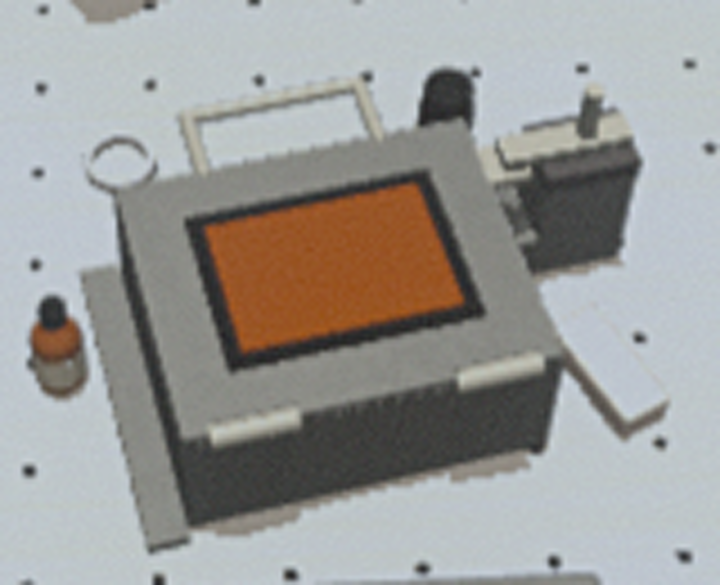

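```bash
cat > h.py <<'E'
import numpy as np, cv2
from plant import telemetry, optics, ctrl
def cast(name,px,z):
    c=optics.camera_info(name); R,_=cv2.Rodrigues(c["rvec"]); C=-R.T@c["tvec"]
    p=np.atleast_2d(np.array(px,float)); d=np.c_[p,np.ones(len(p))]@np.linalg.inv(c["mtx"]).T@R
    return C+d*((np.broadcast_to(z,len(p))-C[2])/d[:,2])[:,None]
def kab(A,B):  # A local -> B world 2D
    a,b=A-A.mean(0),B-B.mean(0)
    th=np.arctan2((a[:,0]*b[:,1]-a[:,1]*b[:,0]).sum(),(a*b).sum())
    R=np.array([[np.cos(th),-np.sin(th)],[np.sin(th),np.cos(th)]]); t=B.mean(0)-R@A.mean(0)
    return np.degrees(th),R,t,(A@R.T+t-B)*1000
E
python3 - <<'E'
from h import *
L=np.array([[90,110],[90,-110],[-90,-110],[-90,110],[-135,55],[-135,-55]])/1e3
z=np.array([98,98,98,98,99,99])/1e3
top=np.array([[172,114],[505,42],[568,307],[236,382],[329,435],[502,397]])/4+[180,140]
sc=np.array([[560,358],[183,437],[117,194],[462,122],[361,82],[184,117]])/4.5+[220,180]
for n,p,k in (("top",top,[105,327]),("scene",sc,[593,90])):
    W=cast(n,p,z); print(W.round(4)); th,R,t,r=kab(L,W[:,:2]); print(n,th,t,r.round(1).tolist())
    o=[180,140] if n=="top" else [220,180]; s=4 if n=="top" else 4.5
    K=cast(n,[np.array(k)/s+o],.1485)[0]; print("knob",K,(R.T@(K[:2]-t)*1e3))
    print("pred",R@[-.05,.172]+t,"handle",R@[-.135,0]+t, "hinge",R@[.09,0]+t)
print("can",cast("top",[[180+235/4,140+517/4]],.042),"case",cast("top",[[180+120/4,140+210/4]],.024),"ring",cast("top",[[180+566/4,140+478/4]],.009))
E
```

```text
[[ 0.6859  0.1532  0.098 ]
 [ 0.7297 -0.0614  0.098 ]
 [ 0.5547 -0.0953  0.098 ]
 [ 0.5116  0.113   0.098 ]
 [ 0.4771  0.0556  0.099 ]
 [ 0.4985 -0.052   0.099 ]]
top 11.543456846738527 [0.62033317 0.02782854] [[0.6, 0.5], [0.9, -0.5], [-0.6, -2.7], [-1.4, 4.6], [-0.0, -0.9], [0.6, -1.0]]
knob [0.5383121 0.1878745 0.1485   ] [-48.33507145 173.22207412]
pred [0.53692539 0.18634397] handle [0.48806378 0.00081354] hinge [0.70851276 0.04583854]
[[ 0.6889  0.1549  0.098 ]
 [ 0.7289 -0.0556  0.098 ]
 [ 0.5603 -0.0905  0.098 ]
 [ 0.5146  0.1206  0.098 ]
 [ 0.4798  0.0614  0.099 ]
 [ 0.503  -0.0493  0.099 ]]
scene 11.441654595529712 [0.62335261 0.03252616] [[0.9, 3.3], [4.5, -1.9], [-3.3, -2.7], [-1.3, 1.9], [0.3, -1.7], [-1.1, 1.1]]
knob [0.5365503  0.19117249 0.1485    ] [-53.60664427 172.71256012]
pred [0.54022662 0.19118954] handle [0.49103544 0.00574622] hinge [0.71156406 0.05037946]
can [[0.43350712 0.11809158 0.042     ]] case [[0.6419171  0.19553461 0.024     ]] ring [[ 0.45789313 -0.09715561  0.009     ]]
```

```bash
cat >> h.py <<'E'
from scipy.spatial.transform import Rotation as Rn
def axes(): 
    o=telemetry.get_obs(); return o, Rn.from_euler('xyz',o["orientation"],degrees=True).as_matrix()
def delta(target,rpy=None):
    o,R=axes(); d=R.T@(np.array(target)-o["tool_pos"]); print("shift in tool",d.round(4),"rows>=",np.abs(d).max()/.0417)
    if rpy is not None:
        T=Rn.from_euler('xyz',rpy,degrees=True).as_matrix(); print("turn units",(np.degrees(Rn.from_matrix(R.T@T).as_rotvec())/6).round(3))
E
python3 - <<'E'
from h import *
print("wash",cast("top",[[116,263]],.1)); print("blower",cast("top",[[110,208]],.06))
delta([.50,-.25,.30],[180,0,-168.5])
E
```

```text
wash [[0.4492244  0.41529418 0.1       ]]
blower [[0.59697637 0.44978486 0.06      ]]
shift in tool [-0.4182  0.3038 -0.0739] rows>= 10.029850523906967
turn units [ 0.014 -0.002  0.583]
```

Emit:
{"api": "servo_tool", "payload": {
  "rows": [
    [[-0.035,0.0253,-0.0062],[0,0,0],0],
    [[-0.035,0.0253,-0.0062],[0,0,0],0],
    [[-0.035,0.0253,-0.0062],[0,0,0],0],
    [[-0.035,0.0253,-0.0062],[0,0,0],0],
    [[-0.035,0.0253,-0.0062],[0,0,0],0],
    [[-0.035,0.0253,-0.0062],[0,0,0],0],
    [[-0.035,0.0253,-0.0062],[0,0,0],0],
    [[-0.035,0.0253,-0.0062],[0,0,0],0],
    [[-0.035,0.0253,-0.0062],[0,0,0],0],
    [[-0.035,0.0253,-0.0062],[0,0,0],0],
    [[-0.035,0.0253,-0.0062],[0,0,0],0],
    [[-0.035,0.0253,-0.0062],[0,0,0.58],0],
    [[0,0,0],[0,0,0],0],
    [[0,0,0],[0,0,0],0]
  ]
}}

```text
clock: 1.27
tool_pos: [0.4883, -0.2662, 0.2974]
orientation: [180.0, -0.0, -168.3]
force: [-0.1, -1.0, -0.2]
opening: 0.0879
```

```bash
python3 - <<'E'
from h import *
delta([.52,.13,.30],[180,0,-168.5])
E
```

```text
shift in tool [-0.1116  0.3815 -0.0025] rows>= 9.148345717899062
turn units [ 0.003 -0.002  0.038]
```

Emit:
{"api": "servo_tool", "payload": {
  "rows": [
    [[-0.0093,0.032,0],[0,0,0.04],0],
    [[-0.0093,0.032,0],[0,0,0],0],
    [[-0.0093,0.032,0],[0,0,0],0],
    [[-0.0093,0.032,0],[0,0,0],0],
    [[-0.0093,0.032,0],[0,0,0],0],
    [[-0.0093,0.032,0],[0,0,0],0],
    [[-0.0093,0.032,0],[0,0,0],0],
    [[-0.0093,0.032,0],[0,0,0],0],
    [[-0.0093,0.032,0],[0,0,0],0],
    [[-0.0093,0.032,0],[0,0,0],0],
    [[-0.0093,0.032,0],[0,0,0],0],
    [[-0.0093,0.032,0],[0,0,0],0],
    [[0,0,0],[0,0,0],0],
    [[0,0,0],[0,0,0],0]
  ]
}}

```text
clock: 2.43
tool_pos: [0.5211, 0.1307, 0.2968]
orientation: [-180.0, -0.1, -168.6]
force: [-1.0, 0.3, 0.7]
opening: 0.0875
```

```bash
python3 - <<'E'
from h import *
c=optics.camera_info("wrist"); print(c)
im=optics.snapshot("wrist"); cv2.imwrite("pics/w1.png",im[:,:,::-1])
import pickle; pickle.dump(c,open("w1.pkl","wb")); print(telemetry.get_obs()["tool_pos"])
R,_=cv2.Rodrigues(c["rvec"]); print("cam",-R.T@c["tvec"],R)
E
```

```text
{'mtx': array([[325.1922621 ,   0.        , 284.41861815],
       [  0.        , 325.1922621 , 203.4122058 ],
       [  0.        ,   0.        ,   1.        ]]), 'rvec': array([-1.84942608, -2.25909213, -0.35657269]), 'tvec': array([-0.02547315, -0.57081031,  0.29304574])}
[0.52101706 0.12978925 0.29700607]
cam [0.43802197 0.1149603  0.45526913] [[-0.19716238  0.98036899 -0.00190855]
 [ 0.93212041  0.1880616   0.30949052]
 [ 0.30377383  0.05924089 -0.95090061]]
```

View pics/w1.png

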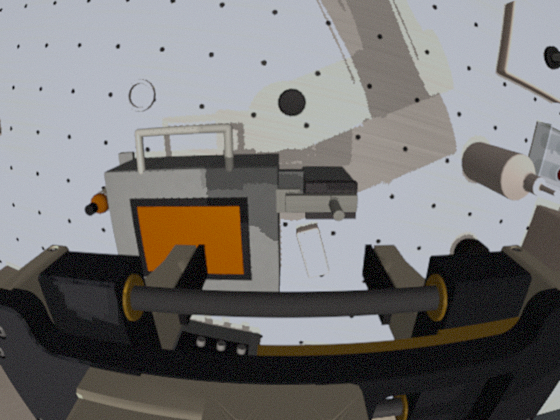

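The wrist view shows the handle bar from about (138,131) to (230,128) and the knob at about (338,208), both clear of the fingers. I'll zoom in for exact pixels.

```bash
python3 - <<'E'
import cv2
im=cv2.imread("pics/w1.png")[110:260,90:370]; im=cv2.convertScaleAbs(im,alpha=1.5); cv2.imwrite("pics/w1c.png",cv2.resize(im,(784,420),interpolation=cv2.INTER_CUBIC))
E
```

```text
(no output)
```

View pics/w1c.png

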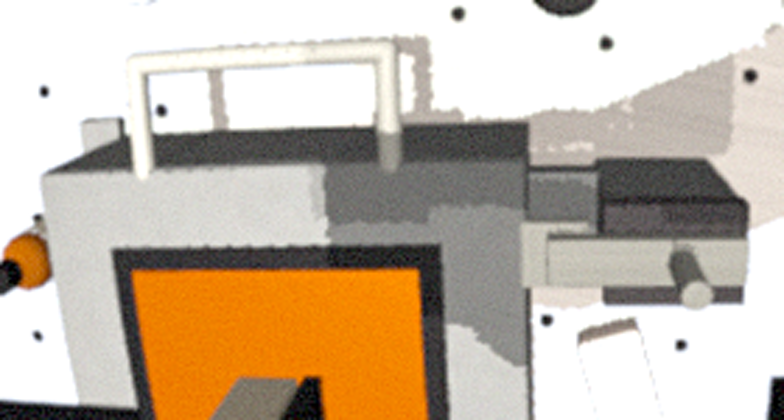

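```bash
cat >> h.py <<'E'
def castw(c,px,z):
    R,_=cv2.Rodrigues(c["rvec"]); C=-R.T@c["tvec"]
    u=cv2.fisheye.undistortPoints(np.array(px,float).reshape(-1,1,2),c["mtx"],np.zeros(4)).reshape(-1,2)
    d=np.c_[u,np.ones(len(u))]@R; return C+d*((np.broadcast_to(z,len(u))-C[2])/d[:,2])[:,None]
E
python3 - <<'E'
from h import *
import pickle; c=pickle.load(open("w1.pkl","rb"))
p=np.array([[697,294],[139,62],[385,51],[45,173]])/2.8+[90,110]
W=castw(c,p,[.1485,.094,.094,.098]);print(W.round(4)); 
print("handle mid",(W[1]+W[2])/2,"len",np.linalg.norm(W[1]-W[2]),"yaw",np.degrees(np.arctan2(*(W[2]-W[1])[1::-1]))-90)
h=(W[1]+W[2])[:2]/2
for y in (11.0,11.5,12.0):
    a=np.radians(y);R=np.array([[np.cos(a),-np.sin(a)],[np.sin(a),np.cos(a)]]);print(y,"knob rel",R.T@(W[0,:2]-h)*1e3)
E
```

```text
[[ 0.5372  0.1907  0.1485]
 [ 0.5003 -0.048   0.094 ]
 [ 0.4795  0.0578  0.094 ]
 [ 0.5555 -0.0894  0.098 ]]
handle mid [0.48990583 0.00488763 0.094     ] len 0.10784405333690944 yaw 11.166552033700711
11.0 knob rel [ 81.87571297 173.33097532]
11.5 knob rel [ 83.3851743  172.60988409]
12.0 knob rel [ 84.88828553 171.87564795]
```

```bash
python3 - <<'E'
from h import *
delta([.5372,.19,.115],[180,0,-168.5])
E
```

```text
shift in tool [-0.0279  0.056   0.1819] rows>= 4.363142932739135
turn units [-0.005 -0.012 -0.031]
```

Emit:
{"api": "servo_tool", "payload": {
  "rows": [
    [[-0.014,0.028,0],[0,0,-0.02],0.5],
    [[-0.014,0.028,0],[0,0,0],0.5],
    [[0,0,0.02],[0,0,0],0.5],
    [[0,0,0.03],[0,0,0],0.5],
    [[0,0,0.03],[0,0,0],0.5],
    [[0,0,0.03],[0,0,0],0.5],
    [[0,0,0.02],[0,0,0],0.5],
    [[0,0,0.02],[0,0,0],0.5],
    [[0,0,0.015],[0,0,0],0.5],
    [[0,0,0.01],[0,0,0],0.5],
    [[0,0,0.007],[0,0,0],0.5],
    [[0,0,0],[0,0,0],0.5],
    [[0,0,0],[0,0,0],0.5]
  ]
}}

```text
clock: 3.57
tool_pos: [0.5381, 0.1902, 0.1161]
orientation: [-180.0, 0.0, -168.6]
force: [0.4, 0.1, 0.2]
opening: 0.044
```

```bash
python3 - <<'E'
from h import *
print(telemetry.get_obs()["force"])
im=optics.snapshot("wrist"); cv2.imwrite("pics/w2.png",im[:,:,::-1])
E
```

```text
[0.37973073 0.11439033 0.1804607 ]
```

View pics/w2.png

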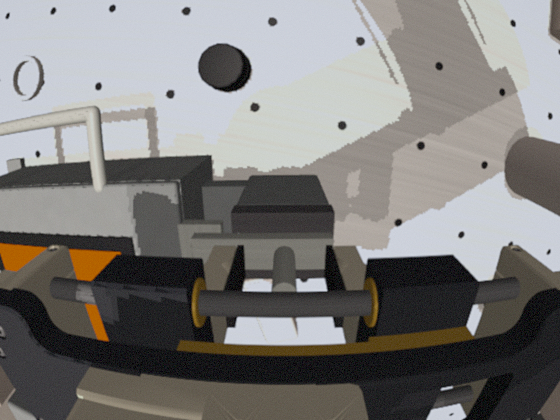

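The knob, at about (285,265), is centred between the two pads. Next I'll close on it and draw the bolt.

Emit:
{"api": "servo_tool", "payload": {
  "rows": [
    [[0,0,0],[0,0,0],1],
    [[0,0,0],[0,0,0],1],
    [[0,0,0],[0,0,0],1],
    [[0,0,0],[0,0,0],1],
    [[0,0,0],[0,0,0],1],
    [[0,0,0],[0,0,0],1]
  ]
}}

```text
clock: 4.12
tool_pos: [0.5378, 0.1907, 0.1158]
orientation: [-180.0, 0.0, -168.6]
force: [0.7, -0.7, 0.9]
opening: 0.0116
```

Emit:
{"api": "servo_tool", "payload": {
  "rows": [
    [[0,0.004,0],[0,0,0],1],
    [[0,0.004,0],[0,0,0],1],
    [[0,0.004,0],[0,0,0],1],
    [[0,0.004,0],[0,0,0],1],
    [[0,0.004,0],[0,0,0],1],
    [[0,0.004,0],[0,0,0],1],
    [[0,0,0],[0,0,0],1]
  ]
}}

```text
clock: 4.7
tool_pos: [0.5327, 0.2152, 0.1158]
orientation: [180.0, 0.0, -168.6]
force: [-3.3, 1.1, 5.2]
opening: 0.0115
```

Emit:
{"api": "servo_tool", "payload": {
  "rows": [
    [[0,0.003,0],[0,0,0],1],
    [[0,0.002,0],[0,0,0],1],
    [[0,0.002,0],[0,0,0],1],
    [[0,0.001,0],[0,0,0],1],
    [[0,0,0],[0,0,0],1]
  ]
}}

```text
clock: 5.12
tool_pos: [0.5312, 0.2225, 0.1158]
orientation: [180.0, -0.0, -168.6]
force: [-2.0, -1.1, 5.8]
opening: 0.0116
```

Emit:
{"api": "servo_tool", "payload": {
  "rows": [
    [[0,0.002,0],[0,0,0],1],
    [[0,0,0],[0,0,0],1],
    [[0,0,0],[0,0,0],1]
  ]
}}

```text
clock: 5.37
tool_pos: [0.5311, 0.2227, 0.1158]
orientation: [-179.9, -0.0, -168.6]
force: [0.6, -9.3, 4.9]
opening: 0.0115
```

Emit:
{"api": "servo_tool", "payload": {
  "rows": [
    [[0,0.002,0],[0,0,0],1],
    [[0,0,0],[0,0,0],1],
    [[0,0,0],[0,0,0],1]
  ]
}}

```text
clock: 5.62
tool_pos: [0.531, 0.2229, 0.1157]
orientation: [-179.7, -0.1, -168.6]
force: [6.0, -15.9, 5.8]
opening: 0.0112
```

The bolt has moved about 33 mm and is firmly on its stop: the force rises with no further motion. I'll take the load off, let go, and rise.

Emit:
{"api": "servo_tool", "payload": {
  "rows": [
    [[0,-0.0025,0],[0,0,0],1],
    [[0,0,0],[0,0,0],0.5],
    [[0,0,0],[0,0,0],0.5],
    [[0,0,0],[0,0,0],0.5],
    [[0,0,0],[0,0,0],0.5],
    [[0,0,-0.01],[0,0,0],0.5],
    [[0,0,-0.02],[0,0,0],0.5],
    [[0,0,-0.03],[0,0,0],0.5],
    [[0,0,-0.03],[0,0,0],0.5],
    [[0,0,-0.03],[0,0,0],0.5],
    [[0,0,-0.03],[0,0,0],0.5],
    [[0,0,0],[0,0,0],0.5]
  ]
}}

```text
clock: 6.62
tool_pos: [0.5337, 0.2249, 0.2733]
orientation: [179.8, 0.6, -168.5]
force: [0.9, 0.4, 0.7]
opening: 0.0438
```

```bash
python3 - <<'E'
from h import *
import pickle
c=optics.camera_info("wrist"); im=optics.snapshot("wrist"); cv2.imwrite("pics/w3.png",im[:,:,::-1]); pickle.dump(c,open("w3.pkl","wb"))
delta([.49,.004,.265],[180,0,-78.5])
E
```

```text
shift in tool [ 0.0855 -0.2079  0.0039] rows>= 4.985242342881609
turn units [ -0.028   0.073 -15.011]
```

View pics/w3.png

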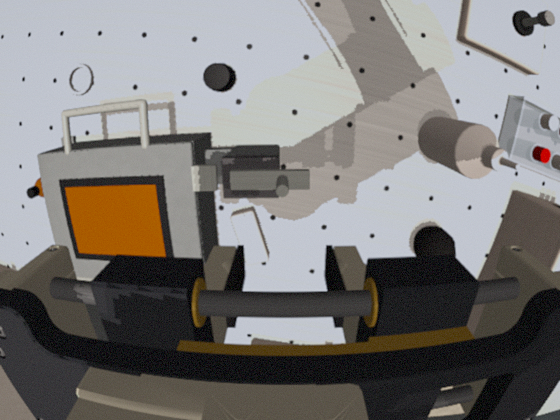

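Emit:
{"api": "servo_tool", "payload": {
  "rows": [
    [[0.0143,-0.0346,0],[0,0,0],0.5],
    [[0.0143,-0.0346,0],[0,0,0],0.5],
    [[0.0143,-0.0346,0],[0,0,0],0.6],
    [[0.0143,-0.0346,0],[0,0,0],0.68],
    [[0.0143,-0.0346,0],[0,0,0],0.68],
    [[0.0143,-0.0346,0],[0,0,0],0.68],
    [[0,0,0],[0,0,-1],0.68],
    [[0,0,0],[0,0,-1],0.68],
    [[0,0,0],[0,0,-1],0.68],
    [[0,0,0],[0,0,-1],0.68],
    [[0,0,0],[0,0,-1],0.68],
    [[0,0,0],[0,0,-1],0.68],
    [[0,0,0],[0,0,-1],0.68],
    [[0,0,0],[0,0,-1],0.68],
    [[0,0,0],[0,0,-1],0.68],
    [[0,0,0],[0,0,-1],0.68],
    [[0,0,0],[0,0,-1],0.68],
    [[0,0,0],[0,0,-1],0.68],
    [[0,0,0],[0,0,-1],0.68],
    [[0,0,0],[0,0,-1],0.68]
  ]
}}

```text
clock: 8.33
tool_pos: [0.4876, 0.0032, 0.2652]
orientation: [180.0, 0.0, -84.3]
force: [0.0, -0.2, 0.5]
opening: 0.0281
```

Emit:
{"api": "servo_tool", "payload": {
  "rows": [
    [[0,0,0],[0,0,-1],0.68],
    [[0,0,0],[0,0,0],0.68],
    [[0,0,0],[0,0,0],0.68]
  ]
}}

```text
clock: 8.58
tool_pos: [0.4877, 0.0032, 0.2653]
orientation: [180.0, 0.0, -78.8]
force: [0.0, 0.4, -0.1]
opening: 0.0278
```

```bash
python3 - <<'E'
from h import *
import pickle
c=pickle.load(open("w3.pkl","rb")); print("knob",castw(c,[[283,190]],.1485))
c=optics.camera_info("wrist"); im=optics.snapshot("wrist"); cv2.imwrite("pics/w4.png",im[:,:,::-1]); pickle.dump(c,open("w4.pkl","wb"))
delta([.49,.004,.075],[180,0,-78.5])
E
```

```text
knob [[0.53016251 0.22386531 0.1485    ]]
shift in tool [-0.0004 -0.0024  0.1904] rows>= 4.56623073748365
turn units [ 0.004  0.    -0.051]
```

View pics/w4.png

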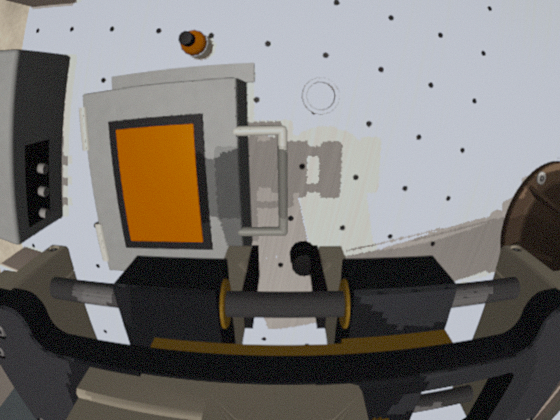

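```bash
python3 - <<'E'
from h import *
import pickle
c=pickle.load(open("w4.pkl","rb")); W=castw(c,[[282,129],[285,231],[284,180]],.097);print(W)
u=(W[1]-W[0])[:2]; s=(0.0035-W[0,1])/u[1]; print("bar x at y=.0035",W[0,0]+s*u[0],np.degrees(np.arctan2(u[1],u[0]))-90)
E
```

```text
[[ 5.00986306e-01 -5.10661357e-02  9.70000000e-02]
 [ 4.76634981e-01  5.60504409e-02  9.70000000e-02]
 [ 4.88777612e-01  2.97297091e-04  9.70000000e-02]]
bar x at y=.0035 0.488581524565019 12.80764779483107
```

The bolt knob has moved to (0.530, 0.224), which is 34 mm of travel. The bar runs between (282,129) and (285,231) in the picture, at x ≈ 0.489, in line with the jaws. Descending now.

Emit:
{"api": "servo_tool", "payload": {
  "rows": [
    [[0,-0.001,0.03],[0,0,-0.05],0.68],
    [[0,0,0.03],[0,0,0],0.68],
    [[0,0,0.03],[0,0,0],0.68],
    [[0,0,0.03],[0,0,0],0.68],
    [[0,0,0.02],[0,0,0],0.68],
    [[0,0,0.02],[0,0,0],0.68],
    [[0,0,0.015],[0,0,0],0.68],
    [[0,0,0.01],[0,0,0],0.68],
    [[0,0,0.005],[0,0,0],0.68],
    [[0,0,0],[0,0,0],0.68],
    [[0,0,0],[0,0,0],0.68]
  ]
}}

```text
clock: 9.55
tool_pos: [0.4892, 0.0033, 0.0758]
orientation: [180.0, -0.0, -78.4]
force: [0.5, -0.4, 1.0]
opening: 0.0281
```

```bash
python3 - <<'E'
from h import *
print(telemetry.get_obs()["force"])
im=optics.snapshot("wrist"); cv2.imwrite("pics/w5.png",im[:,:,::-1])
E
```

```text
[ 0.52673521 -0.36228533  0.95796684]
```

View pics/w5.png

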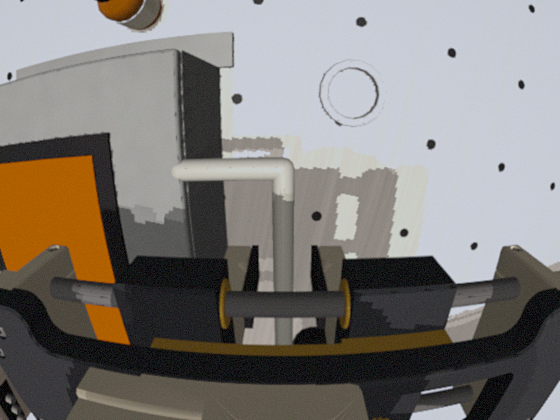

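The bar, at column 285, runs midway between the pads at columns 258 and 312. Next I'll close on it.

Emit:
{"api": "servo_tool", "payload": {
  "rows": [
    [[0,0,0],[0,0,0],1],
    [[0,0,0],[0,0,0],1],
    [[0,0,0],[0,0,0],1],
    [[0,0,0],[0,0,0],1],
    [[0,0,0],[0,0,0],1]
  ]
}}

```text
clock: 10.02
tool_pos: [0.4899, 0.0036, 0.0762]
orientation: [-179.9, 0.0, -78.3]
force: [1.6, 0.2, 0.1]
opening: 0.0089
```

```bash
python3 - <<'E'
from h import *
o,R=axes(); print(o["tool_pos"],o["force"],R.round(3).tolist())
prev=None
for a in range(0,51,5):
    t=np.radians(a); p=np.array([225*(1-np.cos(t)),225*np.sin(t)])
    if prev is not None: print(a,(p-prev).round(1),p.round(1))
    prev=p
E
```

```text
[0.48993905 0.00357677 0.0761761 ] [1.61759221 0.22529342 0.12443751] [[0.203, -0.979, 0.002], [-0.979, -0.203, 0.001], [-0.0, -0.002, -1.0]]
5 [ 0.9 19.6] [ 0.9 19.6]
10 [ 2.6 19.5] [ 3.4 39.1]
15 [ 4.2 19.2] [ 7.7 58.2]
20 [ 5.9 18.7] [13.6 77. ]
25 [ 7.5 18.1] [21.1 95.1]
30 [ 9.1 17.4] [ 30.1 112.5]
35 [10.5 16.6] [ 40.7 129.1]
40 [11.9 15.6] [ 52.6 144.6]
45 [13.3 14.5] [ 65.9 159.1]
50 [14.5 13.3] [ 80.4 172.4]
```

Emit:
{"api": "servo_tool", "payload": {
  "rows": [
    [[0,-0.0003,-0.0098],[0,0,0],1],
    [[0,-0.0006,-0.0098],[0,0,0],1],
    [[0,-0.0011,-0.0098],[0,0,0],1],
    [[0,-0.0015,-0.0097],[0,0,0],1],
    [[0,0,0],[0,0,0],1]
  ]
}}

```text
clock: 10.43
tool_pos: [0.4932, 0.0043, 0.1161]
orientation: [-179.9, 0.0, -78.3]
force: [3.2, -0.6, -4.9]
opening: 0.0088
```

Emit:
{"api": "servo_tool", "payload": {
  "rows": [
    [[0,-0.0021,-0.0096],[0,0,0],1],
    [[0,-0.0021,-0.0096],[0,0,0],1],
    [[0,-0.0029,-0.0094],[0,0,0],1],
    [[0,-0.003,-0.0094],[0,0,0],1],
    [[0,-0.0037,-0.0091],[0,0,0],1],
    [[0,-0.0038,-0.009],[0,0,0],1],
    [[0,-0.0045,-0.0087],[0,0,0],1],
    [[0,-0.0046,-0.0087],[0,0,0],1],
    [[0,0,0],[0,0,0],1],
    [[0,0,0],[0,0,0],1]
  ]
}}

```text
clock: 11.27
tool_pos: [0.5175, 0.0092, 0.188]
orientation: [179.9, 0.0, -78.3]
force: [-4.7, -0.0, -2.4]
opening: 0.0087
```

```bash
python3 - <<'E'
from h import *
im=optics.snapshot("scene"); im=im[160:310,200:400]; cv2.imwrite("pics/s2.png",cv2.resize(im[:,:,::-1],None,fx=4,fy=4,interpolation=cv2.INTER_CUBIC))
E
```

```text
(no output)
```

View pics/s2.png

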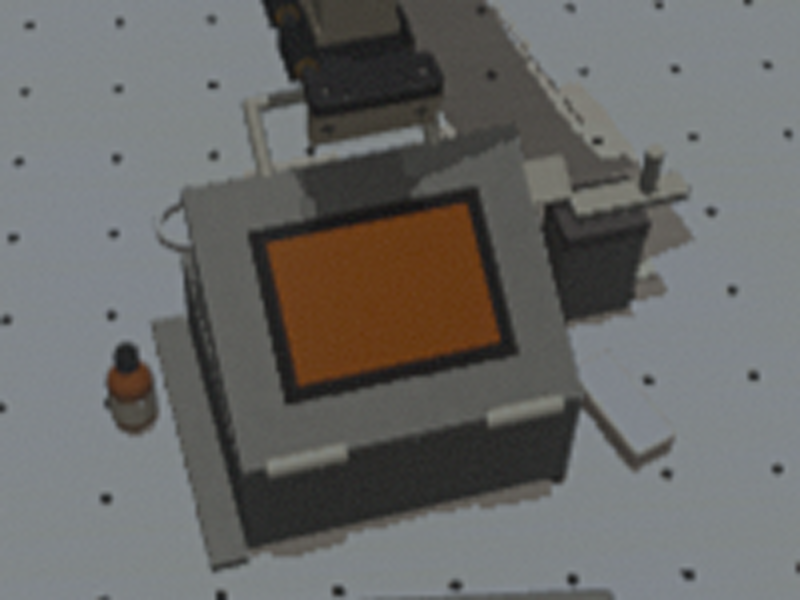

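The cover is at about 30°, held by the bar, and the bolt is still out. I'll go on to 50°.

Emit:
{"api": "servo_tool", "payload": {
  "rows": [
    [[0,-0.0052,-0.0083],[0,0,0],1],
    [[0,-0.0053,-0.0083],[0,0,0],1],
    [[0,-0.0059,-0.0078],[0,0,0],1],
    [[0,-0.006,-0.0078],[0,0,0],1],
    [[0,-0.0066,-0.0073],[0,0,0],1],
    [[0,-0.0067,-0.0072],[0,0,0],1],
    [[0,-0.0072,-0.0067],[0,0,0],1],
    [[0,-0.0073,-0.0066],[0,0,0],1],
    [[0,0,0],[0,0,0],1],
    [[0,0,0],[0,0,0],1],
    [[0,0,0],[0,0,0],1]
  ]
}}

```text
clock: 12.23
tool_pos: [0.5651, 0.0191, 0.2497]
orientation: [179.8, -0.0, -78.3]
force: [-17.5, 2.8, 12.3]
opening: 0.0088
```

```bash
python3 - <<'E'
from h import *
import pickle
o=telemetry.get_obs(); print(o["tool_pos"],o["orientation"],o["force"])
for n in ["scene","top","wrist"]:
    c=optics.camera_info(n); im=optics.snapshot(n)[:,:,::-1]; cv2.imwrite(f"pics/{n}3.png",im); pickle.dump(c,open(f"{n}3.pkl","wb"))
    if n=="scene": im=cv2.resize(im[140:290,200:400],None,fx=4,fy=4,interpolation=cv2.INTER_CUBIC)
    if n=="top": im=cv2.resize(im[130:280,170:370],None,fx=4,fy=4,interpolation=cv2.INTER_CUBIC)
    cv2.imwrite(f"pics/{n}3c.png",im)
E
```

```text
[0.56514919 0.01906201 0.24970703] [ 1.79751222e+02 -6.25338139e-03 -7.82905117e+01] [-17.4756216    2.82148176  12.32623336]
```

View pics/scene3c.png

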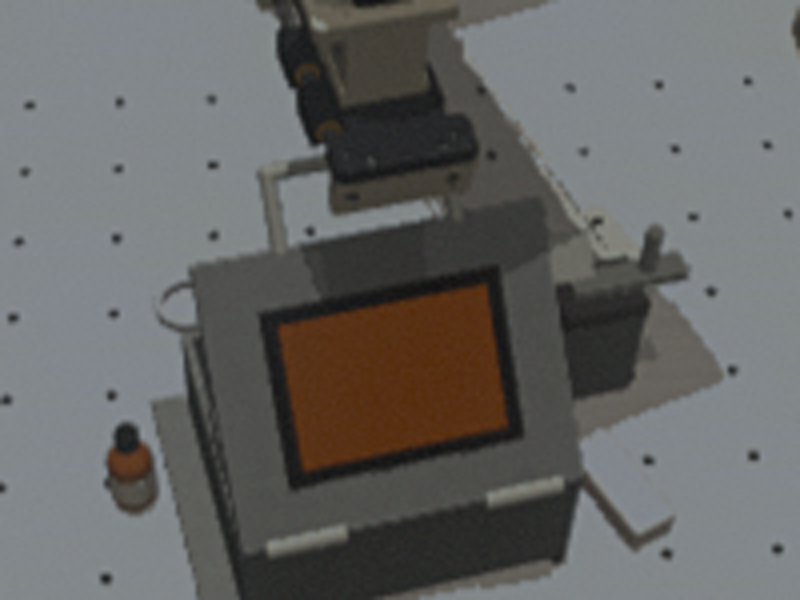

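View pics/top3c.png

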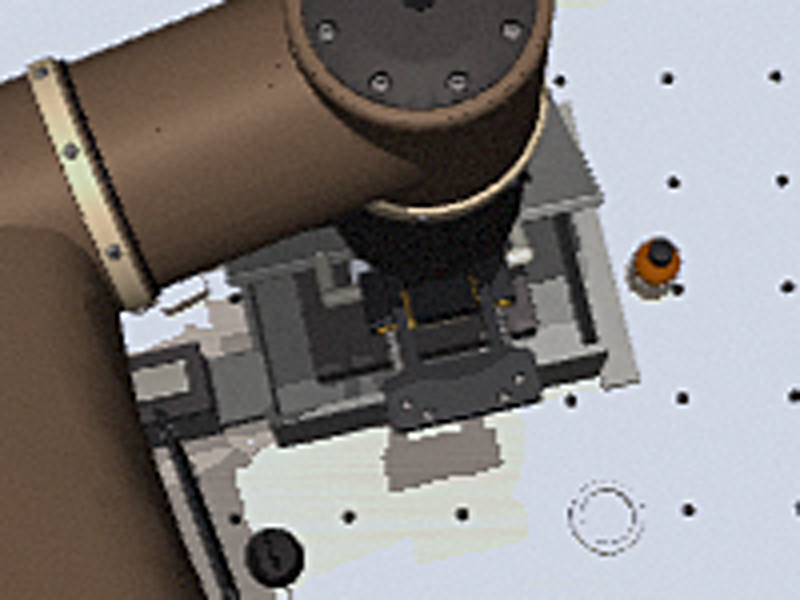

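View pics/wrist3c.png

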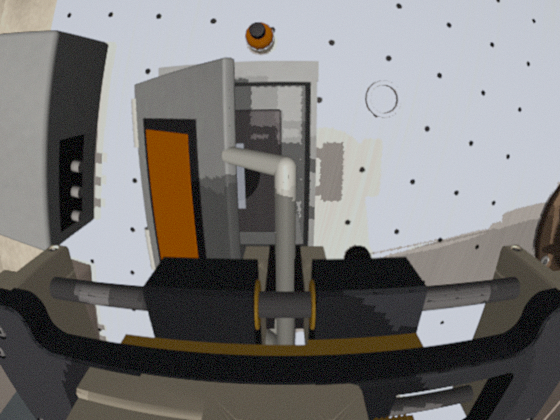

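```bash
python3 - <<'E'
from h import *
import pickle
def ang(C,d,t,yaw,yl,r,off):
    a=np.radians(yaw); R=np.array([[np.cos(a),-np.sin(a),0],[np.sin(a),np.cos(a),0],[0,0,1]])
    c=R.T@(C-np.array([t[0],t[1],0])); e=R.T@d
    p=c+e*((yl-c[1])/e[1]) ; v=np.array([.09-p[0],p[2]-.094]) # behind,up
    th=np.degrees(np.arctan2(v[1],v[0]))-np.degrees(np.arctan2(off,r))
    # alternative: closest approach of ray to circle by fixing only angle (min distance, ignoring y)
    ths=np.radians(np.arange(20,80,.05)); P=np.c_[.09-r*np.cos(ths)+off*np.sin(ths),np.full(len(ths),yl),.094+r*np.sin(ths)+off*np.cos(ths)]
    w=P-c; dd=np.linalg.norm(np.cross(w,e/np.linalg.norm(e)),axis=1); i=dd.argmin()
    return th.round(1),(np.hypot(*v)*1e3).round(1),"closest",np.degrees(ths[i]).round(1),(dd[i]*1e3).round(1)
def ray(n,px):
    c=pickle.load(open(n+"3.pkl","rb")); R,_=cv2.Rodrigues(c["rvec"]); C=-R.T@c["tvec"]
    if n=="wrist": u=cv2.fisheye.undistortPoints(np.array(px,float).reshape(1,1,2),c["mtx"],np.zeros(4)).reshape(2)
    else: u=(np.array(px)-c["mtx"][:2,2])/c["mtx"][0,0]
    return C,R.T@np.r_[u,1]
T={"wrist":(.6222,.0313),"top":(.6203,.0278),"scene":(.6234,.0325)}
for n,px,yl,r,off in [("wrist",(230,58),-.11,.18,.004),("wrist",(285,165),-.055,.225,.0),("wrist",(236,156),-.055,.18,0),
  ("top",(170+603/4,130+203/4),-.11,.18,.004),("top",(170+230/4,130+275/4),.11,.18,.004),
  ("scene",(200+190/4,140+267/4),-.11,.18,.004),("scene",(200+543/4,140+199/4),.11,.18,.004),("scene",(200+267/4,140+168/4),-.055,.225,.004)]:
    C,d=ray(n,px); print(n,px,ang(C,d,T[n],11.5,yl,r,off))
E
```

```text
wrist (230, 58) (np.float64(46.1), np.float64(173.2), 'closest', np.float64(47.5), np.float64(1.1))
wrist (285, 165) (np.float64(48.2), np.float64(222.6), 'closest', np.float64(48.7), np.float64(0.6))
wrist (236, 156) (np.float64(49.0), np.float64(185.9), 'closest', np.float64(47.9), np.float64(1.2))
top (320.75, 180.75) (np.float64(45.3), np.float64(170.1), 'closest', np.float64(47.1), np.float64(1.5))
top (227.5, 198.75) (np.float64(41.8), np.float64(143.9), 'closest', np.float64(49.0), np.float64(1.8))
scene (247.5, 206.75) (np.float64(52.4), np.float64(184.1), 'closest', np.float64(47.4), np.float64(1.8))
scene (335.75, 189.75) (np.float64(48.2), np.float64(181.5), 'closest', np.float64(47.7), np.float64(1.3))
scene (266.75, 182.0) (np.float64(50.2), np.float64(231.4), 'closest', np.float64(46.3), np.float64(5.2))
```

Pixel rays from all three views put the cover at about 48°, and the force reading shows we are pressing inward towards the hinge by about 20 N. I'll ease that and raise the cover about 1.5°.

Emit:
{"api": "servo_tool", "payload": {
  "rows": [
    [[0,0.001,-0.0013],[0,0,0],1],
    [[0,0.001,-0.0013],[0,0,0],1],
    [[0,-0.0015,-0.0014],[0,0,0],1],
    [[0,-0.0015,-0.0014],[0,0,0],1],
    [[0,-0.0012,-0.0012],[0,0,0],1],
    [[0,0,0],[0,0,0],1],
    [[0,0,0],[0,0,0],1],
    [[0,0,0],[0,0,0],1]
  ]
}}

```text
clock: 13.05
tool_pos: [0.5701, 0.0202, 0.2545]
orientation: [-180.0, 0.0, -78.3]
force: [0.4, 1.7, -8.3]
opening: 0.0087
```

```bash
python3 - <<'E'
from h import *
import pickle
o=telemetry.get_obs(); print(o["tool_pos"],o["orientation"],o["force"],o["moment"])
for n in ["wrist"]:
    c=optics.camera_info(n); im=optics.snapshot(n)[:,:,::-1]; cv2.imwrite(f"pics/{n}4.png",im); pickle.dump(c,open(f"{n}4.pkl","wb"))
    cv2.imwrite("pics/wrist4c.png",cv2.resize(im[40:200,120:320],None,fx=3.75,fy=3.75,interpolation=cv2.INTER_CUBIC))
E
```

```text
[0.57010721 0.02020496 0.25453211] [-1.79995611e+02  1.04321798e-02 -7.83055046e+01] [ 0.40961842  1.65350794 -8.31236647] [ 0.66942539 -0.04319229  0.02622073]
```

View pics/wrist4c.png

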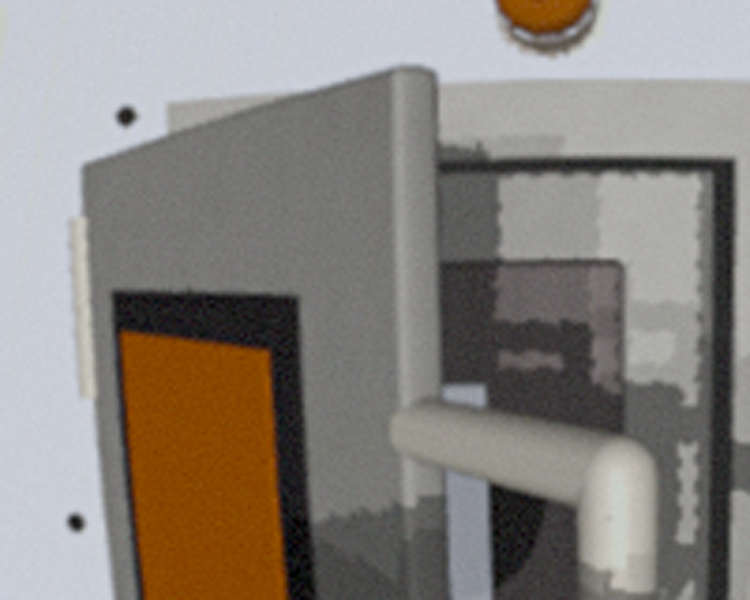

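```bash
python3 - <<'E'
from h import *
import pickle
T=(.6222,.0313)
c=pickle.load(open("wrist4.pkl","rb")); R,_=cv2.Rodrigues(c["rvec"]); C=-R.T@c["tvec"]
a=np.radians(11.5); Q=np.array([[np.cos(a),-np.sin(a),0],[np.sin(a),np.cos(a),0],[0,0,1]])
for cx,yl,r,off in [((393,68),-.11,.18,.004),((437,72),-.11,.18,-.004),((617,468),-.055,.225,0),((405,430),-.055,.18,0)]:
    px=np.array(cx)/3.75+[120,40]
    u=cv2.fisheye.undistortPoints(px.reshape(1,1,2),c["mtx"],np.zeros(4)).reshape(2); d=Q.T@R.T@np.r_[u,1]; d/=np.linalg.norm(d); C0=Q.T@(C-np.r_[T,0])
    ths=np.radians(np.arange(20,80,.05)); P=np.c_[.09-r*np.cos(ths)+off*np.sin(ths),np.full(len(ths),yl),.094+r*np.sin(ths)+off*np.cos(ths)]
    dd=np.linalg.norm(np.cross(P-C0,d),axis=1); i=dd.argmin(); print(np.degrees(ths[i]).round(1),(dd[i]*1e3).round(1))
    # sensitivity to 2mm
    for s in (.002,-.002):
        dd=np.linalg.norm(np.cross(P-C0-[s,0,0],d),axis=1); print("   ",s,np.degrees(ths[dd.argmin()]).round(1))
E
```

```text
50.7 1.4
    0.002 51.4
    -0.002 50.0
50.9 1.6
    0.002 51.6
    -0.002 50.2
50.5 0.5
    0.002 51.1
    -0.002 49.9
51.7 0.1
    0.002 52.4
    -0.002 51.0
```

Emit:
{"api": "servo_tool", "payload": {
  "rows": [
    [[0,0.0012,0.0015],[0,0,0],1],
    [[0,0,0],[0,0,0],1],
    [[0,0,0],[0,0,0],1],
    [[0,0,0],[0,0,0],1],
    [[0,0,0],[0,0,0],1],
    [[0,0,0],[0,0,0],1],
    [[0,0,0],[0,0,0],1],
    [[0,0,0],[0,0,0],1],
    [[0,0,0],[0,0,0],1],
    [[0,0,0],[0,0,0],1],
    [[0,0,0],[0,0,0],1],
    [[0,0,0],[0,0,0],1]
  ]
}}

```text
clock: 14.1
tool_pos: [0.5687, 0.0199, 0.2533]
orientation: [-180.0, 0.0, -78.3]
force: [-0.4, 3.3, -8.1]
opening: 0.009
```

```bash
python3 - <<'E'
from h import *
o=telemetry.get_obs(); print(o["tool_pos"],o["force"],o["qvel"].round(3))
x=(o["tool_pos"][0]-.4899)/.98; print("angle from x",np.degrees(np.arccos((.225-x)/.225)))
im=optics.snapshot("scene")[:,:,::-1]; cv2.imwrite("pics/scene5.png",cv2.resize(im[120:300,180:460],None,fx=2.8,fy=2.8,interpolation=cv2.INTER_CUBIC))
E
```

```text
[0.56872897 0.0198749  0.2533103 ] [-0.37427584  3.26716393 -8.07470201] [ 0.009  0.128  0.012  0.028  0.05  -0.013]
angle from x 50.02158384140581
```

View pics/scene5.png

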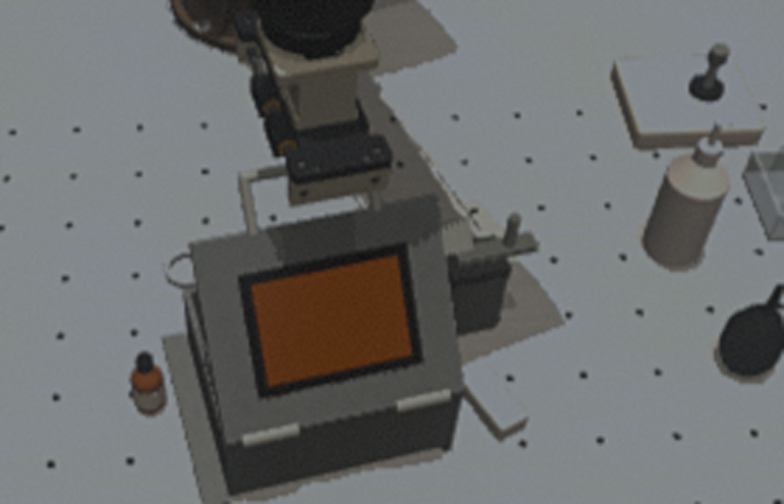

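The cover is held still, with the bar in the gripper at about (330,180) in the crop. The bolt is out at (512,232), and the bystanders in view are upright where they were. Handing in.

```bash
python3 -c "
from plant import ctrl,telemetry
print(ctrl.close_job()); print(telemetry.get_obs()['clock'])"
```

```text
the job is handed in; nothing more can be done
None
the job is handed in; nothing more can be done
```

I drew the bolt fully out while the cover was shut. I then gripped the handle bar, raised the cover along its arc, and handed in at about 14 s, still holding it at about 50°.

- **Bolt:** a wrist picture put the knob 34 mm along, and the arm measured about 33 mm. It was firmly on its stop, with force rising to about 16 N and no further motion. The last scene picture shows it still out.
- **Cover angle:** the final arm position gives 50.0°. Just before the last trim, of about half a degree down, wrist-camera rays gave 50.5–51.7° and arm position about 50.5°. I did not repeat the camera measurement after that trim.
- **Hold:** the last reading shows the gripper closed on the bar (opening 9 mm), the arm at rest, and about 8–9 N at the wrist.
- **Earlier disagreement:** the first stop meant for 50° measured only about 48°, with about 20 N pressing inward towards the hinge. I think the bar had shifted about 4 mm in the jaws. I eased that and corrected the angle.
- **Bystanders:** the dropper bottle, slide case, wash bottle and air blower stand as before in the last scene picture, and the ring also shows unmoved behind the cover. The lens can is hidden there, but it was standing in place in the top view at the first 50° stop. I did not check the tip rack.

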